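# Ease the hob lighter out of its half-covered box

## Task

The long gas lighter lies in the wooden utensil box, both its ends caught under the box's fixed covers. Push it lengthwise further under the deep cover until the handle end is free of the narrow lip, tilt the handle end up out of the opening and ease the lighter out diagonally, without straining it against the box. Finish holding it still in the gripper, all of it at least 10 cm above the top of the box, and leave the jar, the scoop and the mug where they stand.

Things in the scene. Friction and masses are not known exactly. Their poses are not given: they have to be found in the camera images.
- utensil_box: Pale wooden box fixed to the table, 312 (its x) x 122 (y) x 58 mm (z), all walls and the floor 6 mm thick; inside 300 x 110 x 46 mm. Origin: centre of its underside; z up; inner floor at z = 6 mm. Its top is partly closed by a fixed deep cover at the +x end (right, seen from the robot) and a fixed narrow lip at the -x end; between them is an opening 173 mm long, 110 mm wide.
- cover_edge (a point): Middle of the deep cover's edge at the opening, on its top face (box x = +55, y = 0, z = 58 mm). The cover closes the box from there to the +x end wall (inner face x = +150 mm); its underside is at z = 52 mm. A tall fixed coffee maker stands behind this end of the box, at world x above 0.62 m, y = -0.10 to -0.30 m: keep the arm clear of it.
- lip_edge (a point): Middle of the narrow lip's edge at the opening, on its top face (box x = -118, y = 0, z = 58 mm). The lip closes the box from there to the -x end wall (inner face x = -150 mm); its underside is at z = 52 mm.
- lighter: Red spark lighter for the hob, 245 mm long, about 85 g, loose on the box's floor, metal tip under the deep cover, end of the handle under the narrow lip. Origin: centre of its underside; x from handle to tip, within 4 degrees of the box's x; z up. Handle x = -122 to +18, y = -9 to +16, z = 0 to 21 mm. A fixed button sticks out of it to y = -16 at x = -48 to -26.
- lighter_tip (a point): Tip end of the lighter's metal tube, on its axis (lighter x = +115, y = 4, z = 11 mm). The tube is 9 mm thick, straight, and runs from the handle (x = +18) to its rounded end at x = +118 to +122 mm.
- lighter_butt (a point): Rear end of the handle, on its middle line (lighter x = -120, y = 3.5, z = 10.5 mm).
- lighter_grip (a point): Good place to grip the handle, across its y (25 mm thick there), clear of the button (lighter x = -75, y = 3.5, z = 10.5 mm).
- honey_jar: Bystander: honey jar, 64 mm wide, 87 mm high, right of the box; origin at the centre of its underside.
- scoop: Bystander: blue coffee scoop, 119 x 45 x 30 mm, lying left of the box, near the front of the table; origin at the centre of its underside.
- mug_white: Bystander: white mug, 86 x 119 x 107 mm, left of the box; origin at its underside.

How it is judged:
By the outcome, as a careful person would: the job done as asked, in the order asked, and still so for the second after the job is handed in, while the arm keeps its last pose, push and grip.
It also fails if it takes over 48 s, if anything falls off the work surface, if the arm or the gripper's body presses on something with over 40 N, if the wrist force passes 120 N, or if a joint passes its speed limit or range.

## Robot

A 7-joint arm with a two-finger parallel gripper is mounted at the origin on a cart in front of the work surface, level with it; the furniture and walls round the work are solid. World frame = base frame: x ahead of the robot, y to its left, z up, the work surface at z = 0. Lengths are in m, angles in rad, forces in N, time in s.
With the tool pointing down it reaches from about 0.35 to 0.9 m from the base axis. Payload 8.1 kg.
Tool frame: the origin (TCP) lies on the centre line of the jaws, within the pads' length; the fingertips stand env.tips_ahead ahead of it and the grasp point (between the pads) lies 2 mm behind it (env.tips_ahead is the distance from the TCP to the fingertips, in m); z points along the fingers, y is the line along which they close (so a half turn about z gives the same grasp; the last joint's range is limited). The gripper opens to 92 mm and grips with 3 to 60 N. Pads are 19 mm wide; open, the fingers measure 130 mm over their backs; the gripper's body (75 mm by 190 mm) begins 47 mm behind the grasp point.
Start: joints at [1.096, 0.434, 0.025, 1.573, -0.012, 1.134, -0.075], TCP at [0.227, -0.582, 0.244] pointing down, gripper open.
Joint ranges: [-2.62, 2.62], [-0.44, 2.09], [-1.27, 1.32], [0.08, 2.57], [-1.32, 4.46], [0.12, 2], [-2.74, 2.74]. Speed limits (rad/s): [2.22, 2.22, 3.01, 3.01, 3.14, 3.14, 3.14].

## Interface

Orientations are given as [roll, pitch, yaw] about the fixed x, y, z axes, in that order (R = Rz(yaw) Ry(pitch) Rx(roll)).
In Python, from rig import env gives the robot as it stands.
- The arm moves only by the tool move_arm, never from a script. Its arguments are lists of equal length, an entry for each row: "slide": the shift along the world's x, y, z in m, a list of three; "dr": the turn, a rotation vector about the world's x, y, z in rad, a list of three; "hand": the finger opening in m, from 0 to 0.0918. A call has exactly 8 rows; each row shifts and turns the commanded pose from where the row before left it; what a row does not reach is not made up. A row lasts 1/12 s, in which the tool goes at most 41.7 mm and 7.16 degrees, less where a joint would pass 70% of its speed; a pose out of reach is approached as far as the arm can. A call is refused whole if a number of a shift passes 0.0417 or a number of a turn 0.125, either way. A call with a gripper value outside its range is refused whole. The fingers move at their own pace and stop on an object; "newtons" is the grip in N (left out, the last holds). Time passes only in rows, so rows that do not move let the fingers close, or fill a call up. It gives the time, the measured TCP pose, the force, the opening and the grip force at its end, in the units of the state.
- env.state(): the state, without advancing time (a new reading comes with each control period).
- env.read_camera(name): name is "scene" or "top"; returns a dict with "color" (400x640x3 uint8, blue, green, red), "intrinsics" (3x3 intrinsics, pixels), "eye" and "orientation" of the camera in the world. Camera axes: x right, y up, looking along -z (the intrinsics and any distortion apply to the point x, -y, -z); pixel columns grow to the right and rows downward; lengths in m; the calibration is good to about 2 mm. A picture is of the moment at which its call begins. There is no depth.
- env.finish_job(): hands the job in; it is judged then, once.
The state is a dict: "time": time; "joint_positions": joint angles; "joint_vel": joint speeds; "joint_torque": joint torques, N m; "eef_pos": TCP position; "tcp_rot": TCP orientation; "force": force on the tool from outside, world axes, zero at the start; "torque": the same for the moment, N m; "width": finger opening in m; "gripper_force": force on a finger pad.
Only numpy, scipy, OpenCV 4.12 (cv2) and the standard library are available. Lean on these libraries where they do the work, as an engineer would, in place of code of your own. Each camera call takes 0.05 s, during which the arm holds its last target. There are 200 camera calls.

## Working session

There is one attempt and no reset: what is moved stays moved. The work goes in short steps, Python scripts to look and compute and a tool call to move; the robot and the scene stay as the last step left them, time stands still between calls to the robot, and variables do not carry over. Pictures are saved under pics/ and viewed, at most 10 in all, crops included, and the job is handed in when it is done.

Besides the shell and the picture viewer there is one more tool, called after "Request:" as name(argument=value, ...) on one line, values as JSON. move_arm: Moves the arm, as the interface text tells. Its arguments: {"type":"object","properties":{"slide":{"type":"array","items":{"type":"array","items":{"type":"number"}}},"dr":{"type":"array","items":{"type":"array","items":{"type":"number"}}},"hand":{"type":"array","items":{"type":"number"}},"newtons":{"type":"number"}},"required":["slide","dr","hand"]}

```bash
ls; mkdir -p pics; python3 - <<'E'
from rig import env
import cv2
s=env.state(); print({k:(v.tolist() if hasattr(v,'tolist') else v) for k,v in s.items()}); print(env.tips_ahead)
for n in("scene","top"):
    c=env.read_camera(n); cv2.imwrite(f"pics/{n}0.png",c["color"]); print(n,c["intrinsics"],c["eye"],c["orientation"],c.keys())
E
```

```text
pics
{'time': 0.0, 'joint_positions': [1.0964171744092117, 0.4352494038294822, 0.02499476950524968, 1.5741199690558836, -0.011642659121931253, 1.1339994475184405, -0.07508496770491135], 'joint_vel': [-0.0006563441011424822, 0.0017251183353303194, -0.0010435920058267148, 0.0007598946623523306, -0.0022373522191803984, 0.0010790123229574644, -0.002358554228124508], 'joint_torque': [-9.518988690615515e-05, -66.78527355194092, 0.9847109019756317, -31.44536018371582, -0.06057780236005783, 0.042925828602164984, 0.00020214466985635227], 'eef_pos': [0.22681301602821347, -0.5818559107660385, 0.24291993773445286], 'tcp_rot': [-3.139966268372008, 0.00011868620398058916, 0.37168638376555085], 'force': [-0.34340575781481586, -1.0659142214969488, 0.48945520806279874], 'torque': [-0.024427432213958544, 0.009741753750957503, -0.021187407678627736], 'gripper_force': 0.0, 'width': 0.09129932996653767}
0.017
scene [[453.37414349   0.         321.75339422]
 [  0.         453.37414349 193.82154485]
 [  0.           0.           1.        ]] [-0.25687965  0.54080462  1.2092934 ] [ 0.70149214 -0.01462893 -2.20249517] dict_keys(['color', 'intrinsics', 'eye', 'orientation'])
top [[361.98887397   0.         321.92795882]
 [  0.         361.98887397 203.43806057]
 [  0.           0.           1.        ]] [ 0.23741911 -0.03807838  1.17059583] [ 2.24791076e-01  8.53456154e-05 -1.53149832e+00] dict_keys(['color', 'intrinsics', 'eye', 'orientation'])
```

View pics/scene0.png

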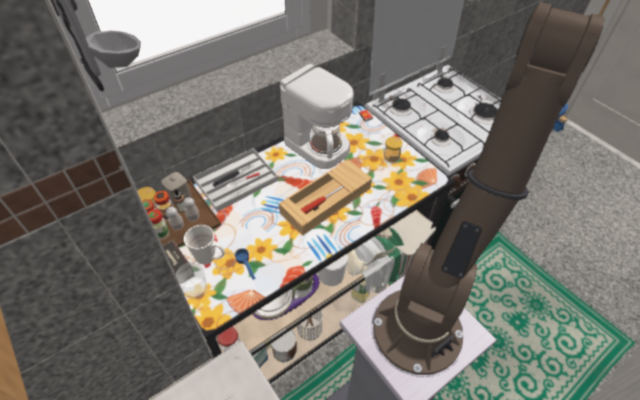

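View pics/top0.png

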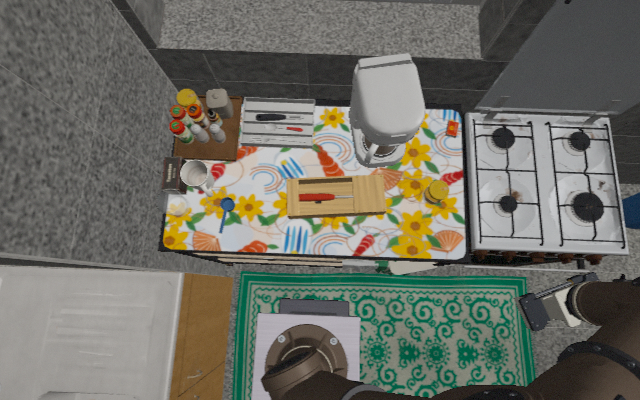

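The scene picture shows the box left of centre at about (325,197) with the red lighter at (314,205). In the top picture the box spans columns 287–385 and rows 177–217, with the handle at (300–333, 197). I'll enlarge both.

```bash
cat > h.py <<'E'
import numpy as np,cv2
from scipy.spatial.transform import Rotation as R
from rig import env
def cam(n):
    c=env.read_camera(n); c["R"]=R.from_euler("xyz",c["orientation"]).as_matrix(); return c
def proj(c,P):
    q=(np.atleast_2d(P)-c["eye"])@c["R"]; q=q*[1,-1,-1]; u=q@c["intrinsics"].T; return u[:,:2]/u[:,2:]
def back(c,uv,z):
    uv=np.atleast_2d(uv); d=np.c_[uv,np.ones(len(uv))]@np.linalg.inv(c["intrinsics"]).T*[1,-1,-1]@c["R"].T
    e=np.array(c["eye"]); return e+d*((z-e[2])/d[:,2])[:,None]
E
python3 - <<'E'
from h import *
t=cam("top"); s=cam("scene")
print(back(t,[[287,177],[385,177],[385,217],[287,217]],.058).round(3))
print(back(s,[[281,205],[360,163],[372,185],[292,228]],.058).round(3))
a=cv2.resize(t["color"][165:230,275:400],None,fx=6,fy=6,interpolation=cv2.INTER_CUBIC)
b=cv2.resize(s["color"][150:240,270:385],None,fx=6,fy=6,interpolation=cv2.INTER_CUBIC)
cv2.imwrite("pics/t1.png",a);cv2.imwrite("pics/s1.png",b)
E
```

```text
[[ 0.574  0.087  0.058]
 [ 0.586 -0.227  0.058]
 [ 0.456 -0.227  0.058]
 [ 0.444  0.079  0.058]]
[[ 0.557  0.089  0.058]
 [ 0.555 -0.241  0.058]
 [ 0.451 -0.209  0.058]
 [ 0.459  0.111  0.058]]
```

View pics/t1.png

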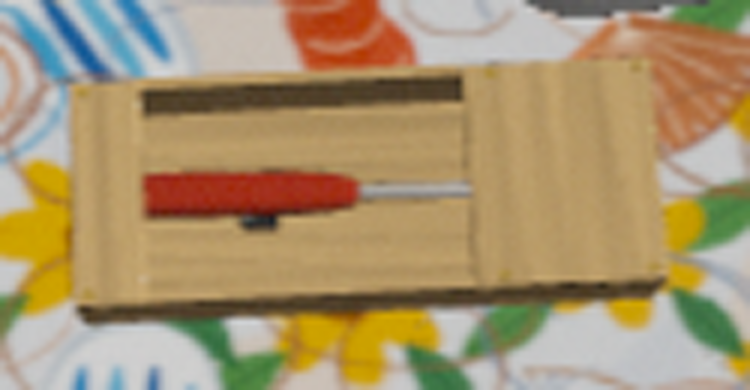

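View pics/s1.png

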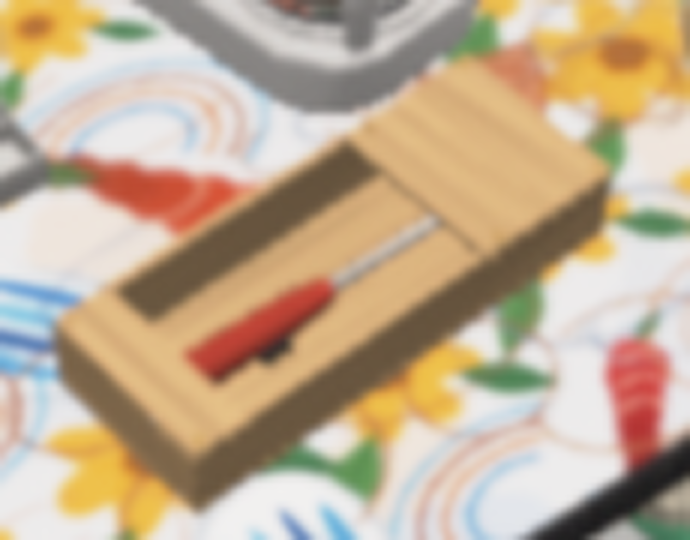

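The top crop (6x, origin 275,165) shows the box-top corners at (72,85), (652,60), (664,282) and (82,300). The cover edge runs (465,70)–(475,285) and the lip edge is near 140. The handle ends at (358,190), the button is at 240–278 × 230, and the tube runs to (470,189). The scene crop (origin 270,150) shows the top corners at (58,335), (478,55), (608,175) and (197,478). Next I fit the box and lighter poses to these points.

```bash
cat >> h.py <<'E'
def pose(p,P):
    c,s=np.cos(p[2]),np.sin(p[2]); P=np.array(P,float)/1000
    return np.c_[p[0]+c*P[:,0]-s*P[:,1],p[1]+s*P[:,0]+c*P[:,1],P[:,2]]
E
python3 - <<'E'
from h import *
from scipy.optimize import least_squares as LS
t=cam("top"); s=cam("scene")
un=lambda a,o:(np.array(a)+.5)/6-.5+o
B=[[-156,61,58],[156,61,58],[156,-61,58],[-156,-61,58]]
ut=un([[72,85],[652,60],[664,282],[82,300]],[275,165]); us=un([[58,335],[478,55],[608,175],[197,478]],[270,150])
f=LS(lambda p:np.r_[proj(t,pose(p,B))-ut,proj(s,pose(p,B))-us].ravel(),[.51,-.07,-1.57])
b=f.x; print("box",b.round(4),np.degrees(b[2]),f.fun.reshape(-1,2).round(1).tolist())
for c,u in((t,ut),(s,us)):
  g=LS(lambda p:(proj(c,pose(p,B))-u).ravel(),b); print(g.x.round(4))
# lighter: front of handle, button ends, tube axis at cover, handle middle at lip
L=[[18,4,17],[-48,-16,16.5],[-26,-16,16.5]]
lt=un([[358,190],[240,229],[278,229]],[275,165])
tube=un([[420,190],[470,189]],[275,165]); mid=un([[147,194.5],[250,193]],[275,165])
def res(p):
    inv=lambda uv,z:(lambda d:-np.sin(p[2])*d[:,0]+np.cos(p[2])*d[:,1])(back(t,uv,z)[:,:2]-p[:2])
    return np.r_[(proj(t,pose(p,L))-lt).ravel(),(inv(tube,.017)-.004)*300,(inv(mid,.024)-.0035)*300]
g=LS(res,b); l=g.x; print("lighter",l.round(4),np.degrees(l[2]),res(l).round(1))
d=pose(l,[[0,0,0],[-122,3.5,0],[122,4,0],[-75,3.5,0]])[:,:2]-b[:2]; c_,s_=np.cos(b[2]),np.sin(b[2])
print("in box mm",(np.c_[c_*d[:,0]+s_*d[:,1],-s_*d[:,0]+c_*d[:,1]]*1e3).round(1))
print("grip world",pose(l,[[-75,3.5,10.5]]).round(4),"box axis",c_,s_)
print("lip/cover edge pred crop", [((proj(t,pose(b,[[x,0,58]]))-[275,165]+.5)*6-.5).round(0).tolist() for x in(-118,55)])
E
```

```text
box [ 0.5196 -0.0693 -1.4824] -84.9335191303979 [[-1.0, 0.4], [-0.5, 0.0], [0.8, 0.2], [-1.6, 2.0], [-0.6, -2.0], [-1.1, 0.4], [1.7, -0.3], [0.2, -2.8]]
[ 0.522  -0.0711 -1.4931]
[ 0.5155 -0.066  -1.4693]
lighter [ 0.5209 -0.0497 -1.506 ] -86.2892259006888 [ 0.1  0.2 -0.2  0.2  0.2  0.  -0.  -0.1 -0.  -0.2]
in box mm [[ -19.4    3. ]
 [-141.3    9.4]
 [ 102.6    4.1]
 [ -94.3    8.3]]
grip world [[0.5196 0.0254 0.0105]] box axis 0.08831157855260635 -0.9960928998309078
lip/cover edge pred crop [[[141.0, 195.0]], [[468.0, 180.0]]]
```

Request:
move_arm(slide=[[0.016,0.036,0],[0.016,0.036,0],[0.016,0.036,0],[0.016,0.036,0],[0.016,0.036,0],[0.016,0.036,0],[0.016,0.036,0],[0.016,0.036,0]], dr=[[0,0,0.075],[0,0,0.075],[0,0,0.075],[0,0,0.075],[0,0,0.075],[0,0,0.075],[0,0,0.075],[0,0,0.075]], hand=[0.05,0.05,0.05,0.05,0.05,0.05,0.05,0.05], newtons=25)

```text
time: 0.97
eef_pos: [0.3554, -0.2925, 0.244]
tcp_rot: [3.141, 0.0, 0.975]
force: [1.8, 0.1, -0.1]
width: 0.0504
gripper_force: 0.0
```

The worst residuals come from my scene picks of the near-left corners, which look about 3 px low. I'll refit with those corrected and check the lighter fit against the scene view.

```bash
python3 - <<'E'
from h import *
from scipy.optimize import least_squares as LS
t=cam("top"); s=cam("scene")
un=lambda a,o:(np.array(a)+.5)/6-.5+o
B=[[-156,61,58],[156,61,58],[156,-61,58],[-156,-61,58]]
ut=un([[72,85],[652,60],[664,282],[82,300]],[275,165]); us=un([[58,328],[478,55],[608,175],[197,462]],[270,150])
f=LS(lambda p:np.r_[proj(t,pose(p,B))-ut,proj(s,pose(p,B))-us].ravel(),[.51,-.07,-1.57],loss="soft_l1",f_scale=.5)
b=f.x; print("box",b.round(4),np.degrees(b[2]),f.fun.reshape(-1,2).round(1).tolist())
l=np.array([.5209,-.0497,-1.506])
# overlay of both fits
for n,c,o,w in(("t",t,(275,165),(125,65)),("s",s,(270,150),(115,90))):
    im=cv2.resize(c["color"][o[1]:o[1]+w[1],o[0]:o[0]+w[0]],None,fx=6,fy=6,interpolation=cv2.INTER_CUBIC)
    dr=lambda P,p,col:cv2.polylines(im,[((proj(c,pose(p,P))-o+.5)*6-.5).round().astype(np.int32)],True,col,1)
    dr(B,b,(255,0,0)); dr([[-118,55,58],[55,55,58],[55,-55,58],[-118,-55,58]],b,(255,0,0))
    dr([[-122,16,27],[18,12,27],[18,-4,27],[-122,-9,27]],l,(0,255,0)); dr([[-48,-16,16.5],[-26,-16,16.5],[-26,-9,16.5],[-48,-9,16.5]],l,(0,255,255)); dr([[18,4,17],[118,4,17]],l,(0,255,0))
    cv2.imwrite(f"pics/o{n}.png",im)
a,d=cv2.imread("pics/ot.png"),cv2.imread("pics/os.png")
cv2.imwrite("pics/o.png",cv2.resize(np.vstack([a,cv2.copyMakeBorder(d,0,0,0,60,cv2.BORDER_CONSTANT)]),None,fx=.64,fy=.64))
q=pose(l,[[-70,3.5,10.5]])[0]; print("grip",q.round(4), "state",env.state()["eef_pos"])
E
```

```text
box [ 0.5205 -0.0706 -1.4881] -85.26012894507586 [[-0.5, -0.1], [0.0, 0.0], [1.2, 0.2], [-1.3, 1.5], [-0.5, -1.4], [-0.7, 0.1], [1.9, -0.4], [0.1, -0.6]]
grip [0.5199 0.0204 0.0105] state [ 0.35784084 -0.28841073  0.24417466]
```

View pics/o.png

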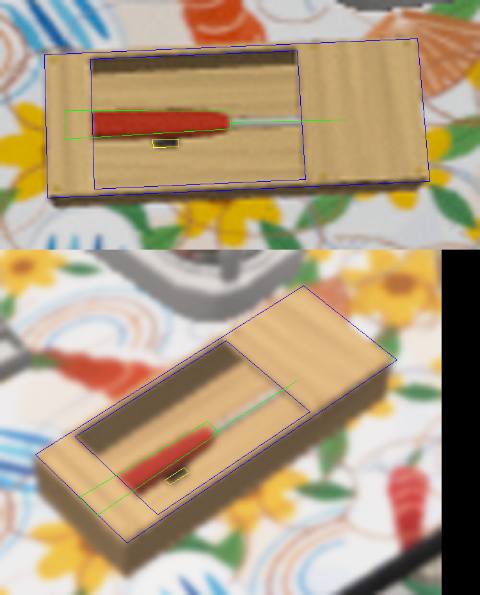

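Both overlays match to about 1 px (2–3 mm). The lip edge falls at overlay column 92 and the handle and tube outlines sit on the lighter. I move above the grip point.

Request:
move_arm(slide=[[0.0185,0.036,0],[0.0185,0.036,0],[0.0185,0.036,0],[0.0185,0.036,0],[0.0185,0.036,0],[0.0185,0.036,0],[0.0185,0.036,0],[0.0185,0.036,0]], dr=[[0,0,0.082],[0,0,0.082],[0,0,0.082],[0,0,0.082],[0,0,0.082],[0,0,0.082],[0,0,0.082],[0,0,0.082]], hand=[0.038,0.038,0.038,0.038,0.038,0.038,0.038,0.038])

```text
time: 1.73
eef_pos: [0.5038, -0.0051, 0.244]
tcp_rot: [3.141, 0.0, 1.63]
force: [0.6, 0.1, -0.2]
width: 0.0377
gripper_force: 0.0
```

Request:
move_arm(slide=[[0.0135,0.02,-0.02],[0,0,-0.03],[0,0,-0.03],[0,0,-0.02],[0,0,-0.01],[0,0,0],[0,0,0],[0,0,0]], dr=[[0,0,0],[0,0,0],[0,0,0],[0,0,0],[0,0,0],[0,0,0],[0,0,0],[0,0,0]], hand=[0.038,0.038,0.038,0.038,0.038,0.038,0.038,0.038])

```text
time: 2.4
eef_pos: [0.5175, 0.0136, 0.1351]
tcp_rot: [3.139, -0.0, 1.627]
force: [0.1, 0.4, 0.2]
width: 0.0379
gripper_force: 0.0
```

Request:
move_arm(slide=[[0.0015,0.007,0],[0,0,-0.02],[0,0,-0.02],[0,0,-0.015],[0,0,-0.007],[0,0,0],[0,0,0],[0,0,0]], dr=[[0,0,0.008],[0,0,0],[0,0,0],[0,0,0],[0,0,0],[0,0,0],[0,0,0],[0,0,0]], hand=[0.038,0.038,0.038,0.038,0.038,0.038,0.038,0.038])

```text
time: 3.07
eef_pos: [0.5189, 0.021, 0.0729]
tcp_rot: [3.14, -0.0, 1.636]
force: [0.1, -0.6, -0.1]
width: 0.0383
gripper_force: 0.0
```

```bash
python3 - <<'E'
from h import *
c=cam("scene"); t=cam("top")
a=cv2.resize(c["color"][135:240,260:375],None,fx=5,fy=5,interpolation=cv2.INTER_CUBIC)
b=cv2.resize(t["color"][160:230,275:390],None,fx=5,fy=5,interpolation=cv2.INTER_CUBIC)
im=np.vstack([a,b]); im=cv2.resize(im,None,fx=.68,fy=.68); print(im.shape); cv2.imwrite("pics/g1.png",im)
E
```

```text
(595, 391, 3)
```

View pics/g1.png

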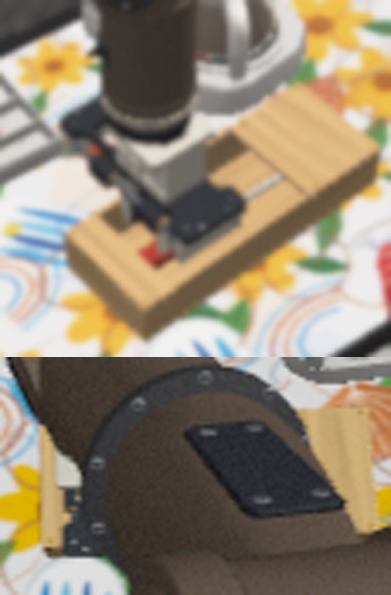

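The upper (scene) view shows the gripper over the handle, with red showing beside the near finger at (155,250). The lower (top) view is blocked by the arm. I descend in small steps.

Request:
move_arm(slide=[[0,0,-0.015],[0,0,-0.015],[0,0,-0.01],[0,0,-0.006],[0,0,0],[0,0,0],[0,0,0],[0,0,0]], dr=[[0,0,0],[0,0,0],[0,0,0],[0,0,0],[0,0,0],[0,0,0],[0,0,0],[0,0,0]], hand=[0.038,0.038,0.038,0.038,0.038,0.038,0.038,0.038])

```text
time: 3.83
eef_pos: [0.5185, 0.0208, 0.0264]
tcp_rot: [3.14, -0.0, 1.636]
force: [0.1, -0.3, 0.5]
width: 0.0377
gripper_force: 0.0
```

Request:
move_arm(slide=[[0,0,0],[0,0,0],[0,0,0],[0,0,0],[0,0,0],[0,0,0],[0,0,0],[0,0,0]], dr=[[0,0,0],[0,0,0],[0,0,0],[0,0,0],[0,0,0],[0,0,0],[0,0,0],[0,0,0]], hand=[0.03,0.027,0.024,0.02,0.018,0.015,0.015,0.015], newtons=25)

```text
time: 4.5
eef_pos: [0.5183, 0.0207, 0.026]
tcp_rot: [3.141, 0.0, 1.636]
force: [-0.2, -1.0, 6.0]
width: 0.0251
gripper_force: 25.0
```

Gripped at 25 mm as expected. I take off the 6 N vertical load first, then slide.

Request:
move_arm(slide=[[0,0,0.001],[0,0,0.001],[0,0,0],[0,0,0],[0,0,0],[0,0,0],[0,0,0],[0,0,0]], dr=[[0,0,0],[0,0,0],[0,0,0],[0,0,0],[0,0,0],[0,0,0],[0,0,0],[0,0,0]], hand=[0.015,0.015,0.015,0.015,0.015,0.015,0.015,0.015])

```text
time: 5.17
eef_pos: [0.518, 0.0207, 0.0277]
tcp_rot: [-3.141, -0.0, 1.636]
force: [0.6, 0.1, -0.9]
width: 0.0249
gripper_force: 25.0
```

Request:
move_arm(slide=[[0.0004,-0.005,0],[0.0004,-0.005,0],[0.0004,-0.005,0],[0.0004,-0.005,0],[0.0004,-0.005,0],[0.0004,-0.005,0],[0,0,0],[0,0,0]], dr=[[0,0,0],[0,0,0],[0,0,0],[0,0,0],[0,0,0],[0,0,0],[0,0,0],[0,0,0]], hand=[0.015,0.015,0.015,0.015,0.015,0.015,0.015,0.015])

```text
time: 5.83
eef_pos: [0.5204, -0.0098, 0.0277]
tcp_rot: [3.142, 0.0, 1.635]
force: [-0.4, 0.6, -1.4]
width: 0.0246
gripper_force: 25.0
```

```bash
python3 - <<'E'
from h import *
print(env.state()["eef_pos"],env.state()["force"])
c=cam("scene")
a=cv2.resize(c["color"][160:240,262:352],None,fx=7,fy=7,interpolation=cv2.INTER_CUBIC)
b=np.array([.5205,-.0706,-1.4881]); L=[[-118,y,58] for y in(-55,0,55)]
print(((proj(c,pose(b,L))-[262,160]+.5)*7).round())
cv2.imwrite("pics/g2.png",a)
E
```

```text
[ 0.52044294 -0.00977824  0.02773342] [-0.4476268   0.62438581 -1.38142707]
[[343. 413.]
 [267. 341.]
 [193. 271.]]
```

View pics/g2.png

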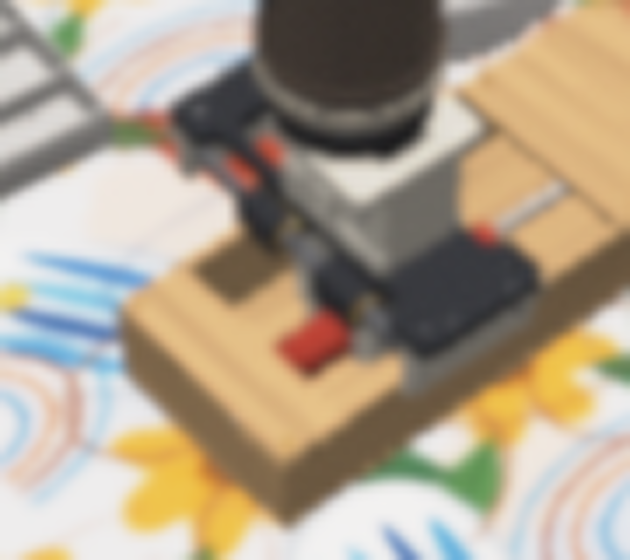

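The handle's end face is now in view: its top edge runs about (280,345)–(308,362), dark below, next to the lip edge at (265,345). I check how far clear it is.

```bash
python3 - <<'E'
from h import *
c=cam("scene")
for b in([.5205,-.0706,-1.4881],[.5155,-.066,-1.4693],[.522,-.0711,-1.4931]):
    P=back(c,np.array([[280,345],[308,362]])/7+[262,160]-.5,.029)[:,:2]-b[:2]
    cs,sn=np.cos(b[2]),np.sin(b[2]); print((np.c_[P@[cs,sn],P@[-sn,cs]]*1e3).round(1))
E
```

```text
[[-100.9   12.2]
 [ -97.3   -4.2]]
[[-95.5  18.6]
 [-92.3   2.1]]
[[-101.6   10.2]
 [ -97.9   -6.2]]
```

The camera measure (butt near -100) and the dead reckoning (-112) both say the butt is past the lip at -118. I push 5 mm more for margin and start tilting about the tip.

Request:
move_arm(slide=[[0.0002,-0.0025,0],[0.0002,-0.0025,0],[0,0,0],[0,0,0],[0.0001,-0.0006,0.0067],[0.0001,-0.0009,0.0066],[0,0,0],[0,0,0]], dr=[[0,0,0],[0,0,0],[0,0,0],[0,0,0],[0.0374,0.0024,0],[0.0374,0.0024,0],[0,0,0],[0,0,0]], hand=[0.015,0.015,0.015,0.015,0.015,0.015,0.015,0.015], newtons=30)

```text
time: 6.6
eef_pos: [0.5212, -0.0166, 0.041]
tcp_rot: [3.141, -0.074, 1.634]
force: [-0.4, -0.2, -1.2]
width: 0.0251
gripper_force: 30.0
```

Request:
move_arm(slide=[[0.0001,-0.0012,0.0066],[0.0001,-0.0014,0.0065],[0.0001,-0.0017,0.0065],[0,0,0],[0,0,0],[0,0,0],[0,0,0],[0,0,0]], dr=[[0.0374,0.0024,0],[0.0374,0.0024,0],[0.0374,0.0024,0],[0,0,0],[0,0,0],[0,0,0],[0,0,0],[0,0,0]], hand=[0.015,0.015,0.015,0.015,0.015,0.015,0.015,0.015])

```text
time: 7.27
eef_pos: [0.5211, -0.0192, 0.0604]
tcp_rot: [-3.141, -0.187, 1.637]
force: [0.4, 0.2, -1.0]
width: 0.0249
gripper_force: 30.0
```

```bash
python3 - <<'E'
from h import *
s=env.state(); print(s["eef_pos"],s["force"],s["torque"])
c=cam("scene")
a=cv2.resize(c["color"][150:240,262:372],None,fx=6,fy=6,interpolation=cv2.INTER_CUBIC)
# predicted lighter from tool pose: TCP at lighter (-70,3.5,20)
M=R.from_euler("xyz",s["tcp_rot"]).as_matrix(); ax=np.c_[-M[:,0],M[:,1],-M[:,2]]
print(ax.round(2).tolist())
P=lambda q:np.array(s["eef_pos"])+(np.array(q,float)-[-70,3.5,20])/1000@ax.T
for q in([[-122,16,21],[18,12,21],[18,-4,21],[-122,-9,21]],[[18,4,15],[118,4,15]],[[-122,16,21],[-122,16,0],[-122,-9,0],[-122,-9,21]]):
    cv2.polylines(a,[((proj(c,P(q))-[262,150]+.5)*6-.5).round().astype(np.int32)],True,(0,255,0),1)
print("tip",P([[122,4,11],[122,4,6.5]]).round(4))
cv2.imwrite("pics/g3.png",a)
E
```

```text
[ 0.52108517 -0.01915601  0.06041974] [ 0.37344662  0.17934486 -0.96104006] [-0.22624954 -0.13170809 -0.00611856]
[[0.07, 1.0, 0.01], [-0.98, 0.07, -0.19], [-0.19, -0.0, 0.98]]
tip [[ 0.534  -0.2057  0.0159]
 [ 0.534  -0.2049  0.0115]]
```

View pics/g3.png

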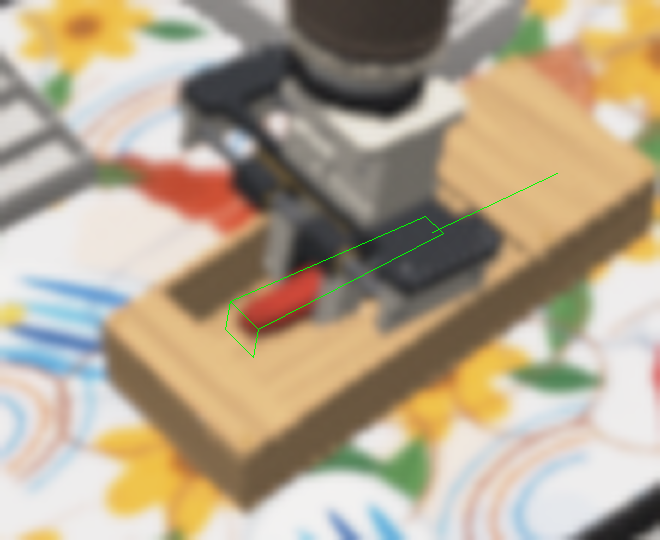

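The handle end is up at (240–262, 310–335), with its end face partly visible past the lip. It sits 2 px from the prediction, which is about the scene camera's known bias, and there is no contact force. I tilt on to 0.30 rad.

Request:
move_arm(slide=[[0.0001,-0.0019,0.0064],[0.0001,-0.0022,0.0064],[0.0001,-0.0024,0.0063],[0,0,0],[0,0,0],[0,0,0],[0,0,0],[0,0,0]], dr=[[0.0374,0.0024,0],[0.0374,0.0024,0],[0.0374,0.0024,0],[0,0,0],[0,0,0],[0,0,0],[0,0,0],[0,0,0]], hand=[0.015,0.015,0.015,0.015,0.015,0.015,0.015,0.015])

```text
time: 7.98
eef_pos: [0.5214, -0.0257, 0.0796]
tcp_rot: [3.141, -0.299, 1.637]
force: [0.0, -0.2, -0.5]
width: 0.0246
gripper_force: 30.0
```

```bash
python3 - <<'E'
from h import *
s=env.state(); print(s["eef_pos"],s["force"],s["torque"])
c=cam("scene")
a=cv2.resize(c["color"][150:240,262:372],None,fx=7,fy=7,interpolation=cv2.INTER_CUBIC)[:600]
M=R.from_euler("xyz",s["tcp_rot"]).as_matrix(); ax=np.c_[-M[:,0],M[:,1],-M[:,2]]
P=lambda q:np.array(s["eef_pos"])+(np.array(q,float)-[-70,3.5,20])/1000@ax.T
pr=lambda P:((proj(c,P)-[262,150]+.5)*7-.5).round().astype(np.int32)
print("pred handle-top edges",pr(P([[-122,16,21],[-80,16,21],[-122,-9,21],[-80,-9,21],[-122,16,0],[-122,-9,0]])).tolist())
print("lip",pr(pose([.5205,-.0706,-1.4881],[[-118,55,58],[-118,0,58],[-118,-55,58]])).tolist())
print("tip",P([[122,4,11],[122,4,6.5]]).round(4))
cv2.imwrite("pics/g4.png",a)
E
```

```text
[ 0.52141378 -0.02572218  0.07964198] [ 0.00318715 -0.24503158 -0.52869493] [-0.35700126 -0.16322664  0.0064621 ]
pred handle-top edges [[281, 309], [349, 284], [315, 341], [383, 316], [271, 343], [305, 376]]
lip [[192, 340], [266, 410], [343, 483]]
tip [[ 0.5339 -0.2061  0.0144]
 [ 0.5338 -0.2048  0.0101]]
```

View pics/g4.png

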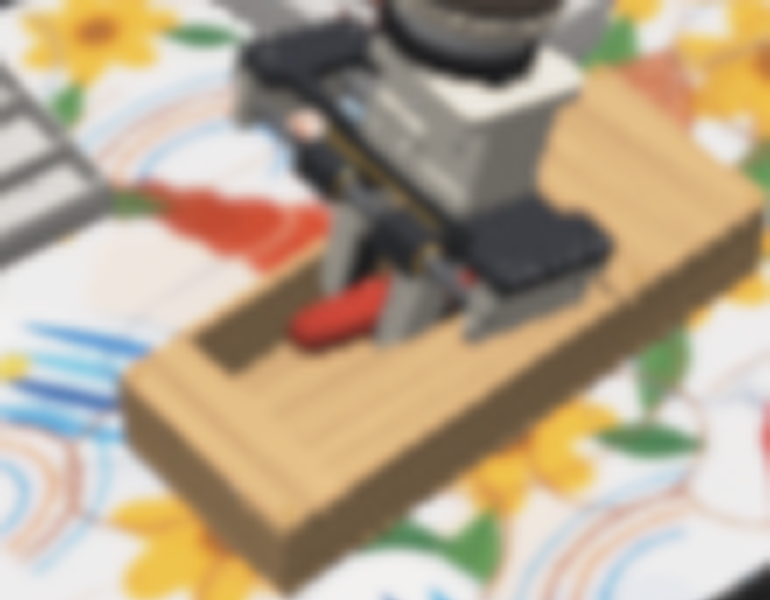

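The handle's end is at (290–305, 320–350), well clear above the lip, and a red bit of its front shows at (465,280). There is no contact force. I check the true tilt with both red patches before pulling.

```bash
python3 - <<'E'
from h import *
s=env.state(); c=cam("scene"); im=c["color"].astype(int)
m=(im[...,2]>110)&(im[...,1]<80)&(im[...,0]<80)
m[:,:262]=0;m[:,340:]=0;m[:183]=0;m[205:]=0; m[:,:300]&=(np.arange(400)[:,None]>188)
for u in range(300,334):
    v=np.where(m[:,u])[0]
    if len(v): print(u,v.min(),v.max(),end="; ")
print()
M=R.from_euler("xyz",s["tcp_rot"]).as_matrix(); ax0=np.c_[-M[:,0],M[:,1],-M[:,2]]
g=np.array([-70,3.5,11.])
G=np.array(s["eef_pos"])+(g-[-70,3.5,20])/1000@ax0.T
for d in(0,-.05,-.1,-.15):
    ax=ax0@R.from_euler("y",d).as_matrix()
    q=np.array([[-119,3.5,10],[-95,3.5,10],[-20,3.5,10],[15,4,10]]); print(d,proj(c,G+(q-g)/1000@ax.T).round(1).tolist())
E
```

```text
303 195 197; 304 194 198; 305 194 199; 306 193 199; 307 193 199; 308 193 199; 309 193 198; 310 193 198; 311 191 198; 312 191 197; 313 190 197; 314 190 197; 315 189 196; 316 189 191; 328 189 189; 
0 [[304.1, 198.3], [309.6, 196.2], [326.2, 190.1], [333.6, 187.3]]
-0.05 [[303.9, 198.9], [309.5, 196.5], [326.4, 189.5], [333.9, 186.3]]
-0.1 [[303.8, 199.4], [309.5, 196.8], [326.6, 189.0], [334.1, 185.4]]
-0.15 [[303.7, 199.9], [309.5, 197.1], [326.7, 188.4], [334.4, 184.4]]
```

The red midline slope (about -0.35) and end column (303) match the prediction for 0.30 rad, so there is no slip in the pads. I ease it out along its axis.

Request:
move_arm(slide=[[-0.0004,0.0057,0.0018],[-0.0004,0.0057,0.0018],[-0.0004,0.0057,0.0018],[-0.0004,0.0057,0.0018],[-0.0004,0.0057,0.0018],[-0.0004,0.0057,0.0018],[-0.0004,0.0057,0.0018],[0,0,0]], dr=[[0,0,0],[0,0,0],[0,0,0],[0,0,0],[0,0,0],[0,0,0],[0,0,0],[0,0,0]], hand=[0.015,0.015,0.015,0.015,0.015,0.015,0.015,0.015])

```text
time: 8.75
eef_pos: [0.5188, 0.015, 0.0929]
tcp_rot: [3.141, -0.3, 1.638]
force: [0.3, 0.2, -0.5]
width: 0.0247
gripper_force: 30.0
```

Request:
move_arm(slide=[[-0.0004,0.0057,0.0018],[-0.0005,0.0076,0.0024],[-0.0005,0.0076,0.0024],[-0.0005,0.0076,0.0024],[-0.0005,0.0076,0.0024],[-0.0005,0.0076,0.0024],[-0.0005,0.0076,0.0024],[-0.0005,0.0076,0.0024]], dr=[[0,0,0],[0,0,0],[0,0,0],[0,0,0],[0,0,0],[0,0,0],[0,0,0],[0,0,0]], hand=[0.015,0.015,0.015,0.015,0.015,0.015,0.015,0.015])

```text
time: 9.42
eef_pos: [0.5149, 0.0731, 0.1112]
tcp_rot: [3.141, -0.3, 1.636]
force: [1.2, -0.3, 0.5]
width: 0.0245
gripper_force: 30.0
```

Request:
move_arm(slide=[[-0.0004,0.006,0.0025],[-0.0002,0.004,0.008],[0,0,0.02],[0,0,0.025],[0,0,0.025],[0,0,0.025],[0,0,0.02],[0,0,0.01]], dr=[[0,0,0],[0,0,0],[0,0,0],[0,0,0],[0,0,0],[0,0,0],[0,0,0],[0,0,0]], hand=[0.015,0.015,0.015,0.015,0.015,0.015,0.015,0.015])

```text
time: 10.08
eef_pos: [0.5152, 0.0827, 0.2495]
tcp_rot: [3.138, -0.299, 1.637]
force: [0.6, 0.1, -1.1]
width: 0.0244
gripper_force: 30.0
```

Request:
move_arm(slide=[[0,0,0.01],[0,0,0.01],[0,0,0.01],[0,0,0.005],[0,0,0],[0,0,0],[0,0,0],[0,0,0]], dr=[[0,0,0],[0,0,0],[0,0,0],[0,0,0],[0,0,0],[0,0,0],[0,0,0],[0,0,0]], hand=[0.015,0.015,0.015,0.015,0.015,0.015,0.015,0.015])

```text
time: 10.75
eef_pos: [0.514, 0.0821, 0.2807]
tcp_rot: [-3.141, -0.3, 1.635]
force: [-0.6, 0.3, -1.2]
width: 0.0246
gripper_force: 30.0
```

```bash
python3 - <<'E'
from h import *
s=env.state(); print(s["eef_pos"],s["force"],s["width"],np.abs(s["joint_vel"]).max())
c=cam("scene")
M=R.from_euler("xyz",s["tcp_rot"]).as_matrix(); ax=np.c_[-M[:,0],M[:,1],-M[:,2]]
P=lambda q:np.array(s["eef_pos"])+(np.array(q,float)-[-70,3.5,20])/1000@ax.T
print("tip low",P([[122,4,6.5]]).round(3)); a=cv2.resize(c["color"][90:270,170:410],None,fx=3,fy=3,interpolation=cv2.INTER_CUBIC)
cv2.polylines(a,[((proj(c,P([[-122,4,10],[122,4,11]]))-[170,90]+.5)*3-.5).round().astype(np.int32)],False,(0,255,0),1)
cv2.imwrite("pics/f.png",a)
E
```

```text
[0.5140168  0.08206699 0.28074828] [-0.57513549  0.29909678 -1.15342853] 0.024579262690369166 0.002190657982901939
tip low [[ 0.526 -0.097  0.211]]
```

View pics/f.png

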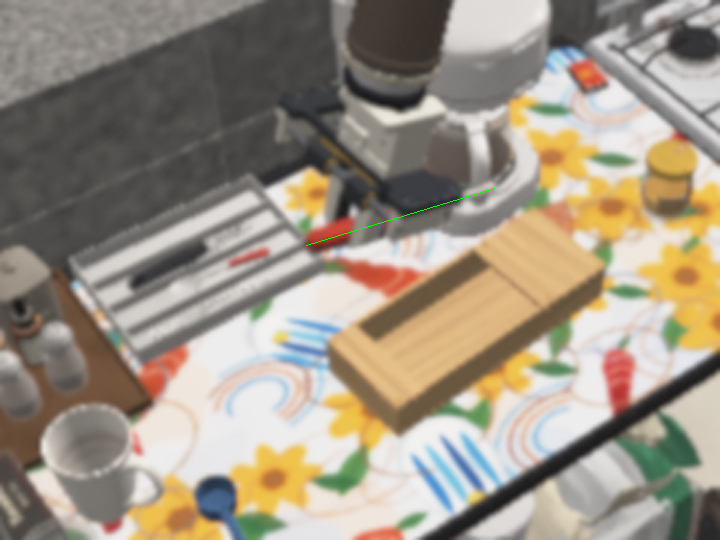

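The box is empty. The lighter is held at (305–495, 190–245) with its lowest point at z ≈ 0.21, about 15 cm above the box top. The jar, scoop and mug are still in place and the arm is still.

```bash
python3 -c "
from rig import env
print(env.finish_job())"
```

```text
the job is handed in; nothing more can be done
None
```

The lighter came out of the box with no sign of strain, and I handed the job in at about 11 s with it held still, its lowest point about 15 cm above the box top; the jar, scoop and mug were not touched, and no verdict came back.

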